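Tighten the port ring of a control unit with a two-pin spanner

TASK

Take the two-pin spanner from its stand, set its pins in the two holes of the recessed ring in the control unit's round port, and turn the ring clockwise (seen from above) all the way home to its stop. Do it in at least two bites: somewhere near half-way let go, leaving the spanner standing in the holes, take a fresh hold of its square grip, turned back, and finish the turn. Then lift the spanner out and stand it upright in its stand again, without disturbing the other things on the desk.

Things in the scene. Friction and masses are not known exactly. Their poses are not given: they have to be found in the camera images.
- spanner_grip (a point): Centre of the grip of the loose two-pin spanner (200 g or so, stands pins down all the time, 85 mm tall over all). Its upper part is a grey upright square grip, 26 x 26 mm and 50 mm tall, so this point is 25 mm under the top; its four faces look along +-x and +-y of this frame. Under it are a round 18 mm stem, 18 mm long, and a steel cross-bar 54 mm long (along x), 22 mm wide, 10 mm thick. z points up.
- spanner_face (a point): Centre of the flat underside of the spanner's cross-bar, 53 mm under spanner_grip, same axes. Two round-ended pins, 6 mm in diameter, stick out 7 mm below it at x = +20 and x = -20 mm. A half turn about z makes no difference to the fit.
- ring_top (a point): Centre of the top face of the recessed steel ring in the port (60 mm across, 10 mm thick). Its two round holes, 9.5 mm in diameter and right through, lie at x = +20 and x = -20 mm of this frame, which turns with the ring; z is up. The top face lies 47 mm above the desk, 5 mm below the collar's rim. The spanner is fully in when the underside of its cross-bar lies on this face.
- ring (a joint): Turn of the ring in rad: grows as it turns clockwise seen from above; starts between 0 and 0.3; it is home at its hard stop at 2.4. It stays where it is left; turning it takes about 0.12 N m. With the slack in the holes the spanner can lead it by up to about 0.1 rad. At home the black tick on the ring points at the black tick on the collar's rim.
- port (a point): Centre of the mouth of the port, in the plane of the collar's rim, 52 mm above the desk. The collar (bore 65 mm, outside 80 mm) stands 16 mm above the lid of the control unit, an aluminium box 180 x 140 mm, held fast to the desk, with heat-sink fins (46 mm high) on the lid beginning 64 mm from here to +x and a black connector along its -y side.
- stand_seat (a point): The top of the middle boss of the spanner's stand (a round grey dish fixed to the desk, 84 mm across, rim 12 mm high; boss 22 mm in diameter, its top 12 mm above the desk and 8 mm above the dish's floor). The spanner stands with the underside of its cross-bar on this boss, one pin hanging on each side of it, at any yaw; it has about 6 mm of play.
- tape_mid (a point): Middle of a roll of tape lying flat, 90 mm across, 38 mm high; leave alone.
- screwdriver: Screwdriver lying on the desk; leave alone.
- plug: Black connector plug, 57 x 28 x 20 mm, some 10 cm from the stand; leave alone.
- spare_ring: Loose spare steel ring without holes, 62 mm across, 10 mm high, lying on the desk; leave alone.
- mug: White mug, 80 mm across, 92 mm high; leave alone.
- dongle: Flat black interface box, 90 x 60 x 24 mm; leave alone.
- small_can: Small metal box, 30 x 50 x 30 mm, some 12 cm from the control unit's middle; leave alone.
Things that resemble listed ones, but are neither listed nor needed, are in the scene too. Of the things like the part that bears spanner_grip, leave any that is brown, purple or yellow; of the rest the smaller one is meant.

How it is judged:
By the outcome, as a careful person would: the job done as asked, in the order asked, and still so for the second after the job is handed in, with the robot touching nothing.
It also fails if it takes over 67 s, if anything falls off the work surface, if the arm or the gripper's body presses on something with over 40 N, if the wrist force passes 120 N, or if a joint passes its speed limit or range.

ROBOT

A 7-joint arm with a two-finger parallel gripper is mounted at the origin on the work surface. World frame = base frame: x ahead of the robot, y to its left, z up, the work surface at z = 0. Lengths are in mm, angles in rad, forces in N, time in s.
With the tool pointing down it reaches from about 425 to 950 mm from the base axis. Payload 16.7 kg.
Tool frame: the origin (TCP) lies midway between the tips of the shut fingers; the grasp point (between the pads) lies 19 mm behind it (ctrl.pinch_z is the z of the grasp point in the tool frame, in mm); z points along the fingers, y is the direction in which the jaws open and shut (so a half turn about z gives the same grasp; the last joint's range is limited). The gripper opens to 94 mm and grips with 3 to 60 N. Pads are 16 mm wide; open, the fingers measure 119 mm over their backs; the gripper's body (75 mm by 177 mm) begins 78 mm behind the grasp point.
Start: joints at [-1.411, 0.426, 0.074, 1.606, -0.034, 1.111, -0.067], TCP at [205.79, 642.826, 205.467] pointing down, gripper open.
Joint ranges: [-2.85, 2.85], [-0.5, 2.14], [-1.23, 1.37], [0.21, 2.46], [-1.02, 4.16], [0.16, 2.05], [-2.73, 2.73]. Speed limits (rad/s): [1.89, 1.89, 2.39, 2.39, 3.01, 3.01, 3.01].

INTERFACE

Orientations are given as a unit quaternion [x, y, z, w].
In Python, from cell import ctrl gives the robot as it stands.
- The arm moves only by the tool play_rows, never from a script. Its arguments are lists of equal length, an entry for each row: "dp": the shift along the tool's x, y, z each as a share of 50 mm, from -1 to 1, a list of three; "rotation": the turn, a rotation vector about the tool's x, y, z each as a share of 90 degrees, from -1 to 1, a list of three; "gripper": the gripper command: -1 is fully open, 1 is shut, values between are in proportion. A call has 1 to 5 rows; each row shifts and turns the commanded pose from where the row before left it, along the tool's axes as they then stand; what a row does not reach is not made up. A row lasts 1/8 s, in which the tool goes at most 62.5 mm and 10.7 degrees, less where a joint would pass 70% of its speed; a pose out of reach is approached as far as the arm can. A call with a number of a shift or a turn outside -1 to 1 is refused whole. A call with a gripper value outside its range is refused whole. The fingers move at their own pace and stop on an object; "squeeze" is the grip in N (left out, the last holds). Time passes only in rows, so rows that do not move let the fingers close. It gives the time, the measured TCP pose, the force and the opening at its end, in the units of the state.
- ctrl.observe(): the state, without advancing time (a new reading comes with each control period).
- ctrl.grab_frame(name): name is "scene" or "top"; returns the picture (384x512x3 uint8, red, green, blue); there is no depth.
- ctrl.camera_model(name): a dict with "camera_matrix" (3x3 intrinsics, pixels), "eye" and "attitude" of the camera in the world. Camera axes: x right, y up, looking along -z (the intrinsics and any distortion apply to the point x, -y, -z); pixel columns grow to the right and rows downward; lengths in mm; the calibration is good to about 2 mm. A picture is of the moment at which its call begins. camera_model takes no time and is no camera call.
- ctrl.close_job(): hands the job in, once; it reports no verdict.
The state is a dict: "time_s": time; "qpos": joint angles; "joint_vel": joint speeds; "joint_efforts": joint torques, N m; "tool_pos": TCP position; "orientation": TCP orientation; "contact_force": force on the tool from outside, world axes, zero at the start; "ft_torque": the same for the moment, N m; "gripper_width": finger opening in mm.
Only numpy, scipy, OpenCV 4.12 (cv2) and the standard library are available. Lean on these libraries where they do the work, as an engineer would, in place of code of your own. Each camera call takes 0.05 s, during which the arm holds its last target.

## Working session

There is one attempt and no reset: what is moved stays moved. The work goes in short steps, Python scripts to look and compute and a tool call to move; the robot and the scene stay as the last step left them, time stands still between calls to the robot, and variables do not carry over. Pictures are saved under pics/ and viewed, and the job is handed in when it is done.

Besides the shell and the picture viewer there is one more tool, called after ">>>" by a JSON object that holds its "name" and its "arguments", one argument or row to a line. play_rows: Moves the arm, as the interface text tells. Its arguments: {"type":"object","properties":{"dp":{"type":"array","items":{"type":"array","items":{"type":"number","minimum":-1,"maximum":1}}},"rotation":{"type":"array","items":{"type":"array","items":{"type":"number","minimum":-1,"maximum":1}}},"gripper":{"type":"array","items":{"type":"number"}},"squeeze":{"type":"number"}},"required":["dp","rotation","gripper"]}

```bash
ls; mkdir -p pics; python3 - <<'E'
from cell import ctrl
import cv2
for n in("scene","top"):
    im=ctrl.grab_frame(n); cv2.imwrite(f"pics/{n}0.png",im[...,::-1])
    m=ctrl.camera_model(n); print(n,m)
print(ctrl.observe(), ctrl.pinch_z)
E
```

```text
pics
scene {'camera_matrix': array([[446.93216578,   0.        , 252.79121734],
       [  0.        , 446.93216578, 192.9613444 ],
       [  0.        ,   0.        ,   1.        ]]), 'eye': array([1066.17475803,  187.76528251, 1034.01995234]), 'attitude': array([0.14405489, 0.21728295, 0.79509609, 0.54759338])}
top {'camera_matrix': array([[416.15743427,   0.        , 260.61926474],
       [  0.        , 416.15743427, 192.73141727],
       [  0.        ,   0.        ,   1.        ]]), 'eye': array([ 466.64561275,  -36.30828016, 1061.25950072]), 'attitude': array([-0.02522426,  0.03065437,  0.70703436, -0.70606407])}
{'time_s': 0.1, 'qpos': array([-1.41051286,  0.42664914,  0.07385201,  1.60652163, -0.03411839,
        1.11080408, -0.06710187]), 'joint_vel': array([ 0.00100224, -0.00066496, -0.00059212, -0.00149784,  0.00104583,
       -0.00028508, -0.00027696]), 'joint_efforts': array([ 6.16868696e-03, -9.37471819e+01,  3.67577232e+00, -4.55051136e+01,
       -4.86453879e-02,  1.67496619e-02,  5.16170360e-05]), 'tool_pos': array([205.67664841, 642.4952182 , 204.86859623]), 'orientation': array([ 1.54292925e-01,  9.88024988e-01, -5.58692455e-04, -5.68013960e-05]), 'contact_force': array([-0.24622647, -0.85807564,  0.22060284]), 'ft_torque': array([-0.00168224,  0.02213841, -0.02304874]), 'gripper_width': 93.7681590847171} -18.8
```

View pics/scene0.png

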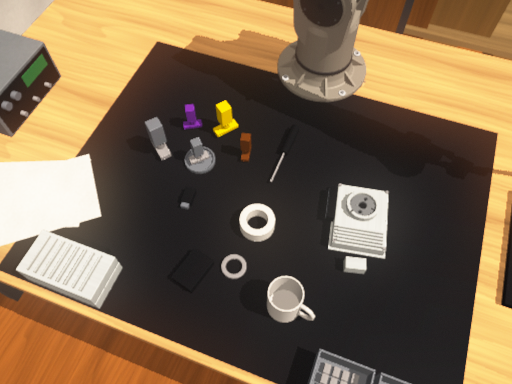

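View pics/top0.png

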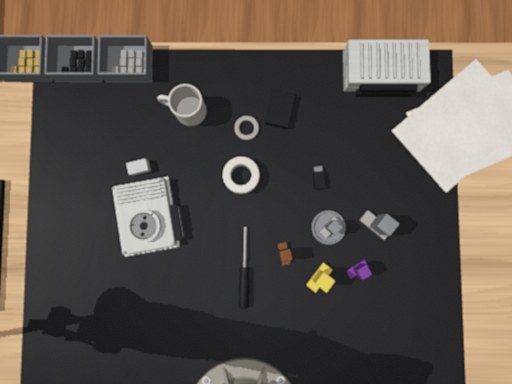

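```bash
cat > h.py <<'E'
import numpy as np, cv2
from scipy.spatial.transform import Rotation as R
from cell import ctrl
def cam(n):
    m=ctrl.camera_model(n); return m['camera_matrix'],np.array(m['eye']),R.from_quat(m['attitude']).as_matrix()
def proj(n,P):
    K,e,A=cam(n); c=(np.atleast_2d(P)-e)@A; c=c*[1,-1,-1]; q=c@K.T; return q[:,:2]/q[:,2:]
def ray(n,uv,z):
    K,e,A=cam(n); uv=np.atleast_2d(np.array(uv,float)); d=np.c_[uv,np.ones(len(uv))]@np.linalg.inv(K).T*[1,-1,-1]; d=d@A.T
    return e+d*((z-e[2])/d[:,2])[:,None]
def crop(n,f,c,w,h,s,im=None):
    if im is None: im=ctrl.grab_frame(n)[...,::-1]
    u,v=int(c[0]-w/2),int(c[1]-h/2)
    cv2.imwrite(f,cv2.resize(im[v:v+h,u:u+w],None,fx=s,fy=s,interpolation=cv2.INTER_CUBIC)); print(f,'origin',u,v,'scale',s)
E
python3 - <<'E'
from h import *
t=cv2.imread('pics/top0.png');s=cv2.imread('pics/scene0.png')
a=lambda i,u,v:cv2.resize(i[v:v+50,u:u+66],None,fx=6,fy=6,interpolation=cv2.INTER_CUBIC)
p=[a(t,297,203),a(t,113,200),a(s,167,130),a(s,329,180)]
cv2.imwrite('pics/c0.png',cv2.resize(np.vstack([np.hstack(p[:2]),np.hstack(p[2:])]),(792,600)))
E
```

```text
(no output)
```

View pics/c0.png

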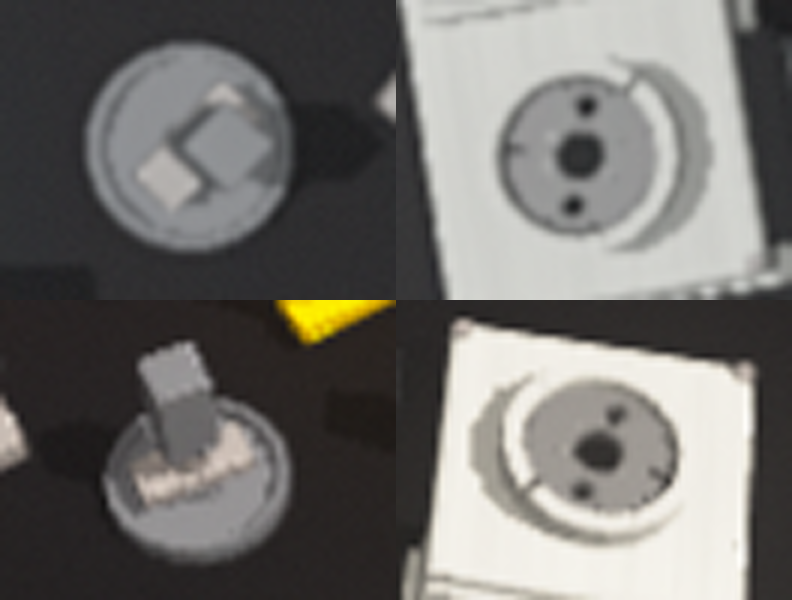

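```bash
python3 - <<'E'
from h import *
t=cv2.imread('pics/top0.png');s=cv2.imread('pics/scene0.png')
def spot(im,u,v,r,thr):
    g=cv2.cvtColor(im,cv2.COLOR_BGR2GRAY).astype(float)[v-r:v+r+1,u-r:u+r+1]
    w=np.clip(thr-g,0,None); yy,xx=np.mgrid[v-r:v+r+1,u-r:u+r+1]; return [(w*xx).sum()/w.sum(),(w*yy).sum()/w.sum()]
for n,im,pts in(('top',t,[(145,217),(142,234)]),('scene',s,[(365,199),(359,212)])):
    q=[spot(im,u,v,2,110) for u,v in pts]; P=ray(n,q,47); d=P[0]-P[1]
    print(n,np.round(q,1),P.round(1),'mid',P.mean(0).round(1),'len',np.linalg.norm(d).round(1),'yaw',np.degrees(np.arctan2(d[1],d[0])).round(1))
# hole centre
# ticks top
tk=ray('top',[[113+513/6,200+150/6],[0,0]],47)[0]
tk=ray('top',[[113+(513-396)/6-.5,200+150/6-.5]],47)[0]; ck=ray('top',[[113+(632-396)/6-.5,200+80/6-.5]],52)[0]
print('ticks',tk.round(1),ck.round(1))
# grip top face
c=np.array([[222,107],[272,147],[232,190],[183,150]])/6+[297,203]-.5
P=ray('top',c,90);print('grip top',P.round(1),P.mean(0).round(1)); e=P[1]-P[0];print(np.degrees(np.arctan2(e[1],e[0])),np.linalg.norm(np.diff(P,axis=0),axis=1))
# scene top face corners
c=np.array([[138,353],[193,342],[212,388],[152,401]])-[0,300]; c=c/6+[167,130]-.5
P=ray('scene',c,90);print('grip sc',P.round(1),P.mean(0).round(1))
# bar ends in top: end edge corners at z=22
c=np.array([[136,182],[168,213],[235,82],[0,0]])[:3]/6+[297,203]-.5
print('bar',ray('top',c,22).round(1))
# dish outer
g=cv2.cvtColor(t,cv2.COLOR_BGR2GRAY)
m=(g>70).astype(np.uint8); m[:,:305]=0;m[:,352:]=0;m[:205]=0;m[250:]=0
cs,_=cv2.findContours(m,0,2);k=max(cs,key=cv2.contourArea);(cc,r)=cv2.minEnclosingCircle(k);print('dish px',cc,r,ray('top',[cc],12).round(1))
E
```

```text
top [[144.3 217.2]
 [142.1 233.9]] [[487.6 238.4  47. ]
 [447.3 243.   47. ]] mid [467.5 240.7  47. ] len 40.5 yaw -6.4
scene [[365.1 198.8]
 [359.7 211.5]] [[448.1 245.3  47. ]
 [488.3 241.3  47. ]] mid [468.2 243.3  47. ] len 40.4 yaw 174.4
ticks [470.1 267.8  47. ] [498.1 219.1  52. ]
grip top [[ 478.8 -213.7   90. ]
 [ 463.3 -232.9   90. ]
 [ 446.7 -217.1   90. ]
 [ 462.2 -198.3   90. ]] [ 462.8 -215.5   90. ]
-128.96573233667849 [24.69206888 22.91841038 24.35605113]
grip sc [[ 459.4 -233.2   90. ]
 [ 445.4 -213.1   90. ]
 [ 465.3 -194.9   90. ]
 [ 480.9 -216.4   90. ]] [ 462.8 -214.4   90. ]
bar [[ 448.7 -189.9   22. ]
 [ 435.9 -203.    22. ]
 [ 490.  -231.7   22. ]]
dish px (328.0714416503906, 227.07142639160156) 17.59096336364746 [[ 462.9 -214.    12. ]]
```

Candidates in the top view are brown (285,253), yellow (321,278), purple (360,270), the larger grey one (380,224) and the small grey one on the stand (329,228). The crop shows the small grey one standing in the dish, so that is the spanner. The ring holes are at top (144,217) and (142,234). The ring tick is on the left and the collar tick is at upper right. I'll start the approach now.

>>> {"name": "play_rows", "arguments": {
  "dp": [
    [-0.8, -0.46, 0],
    [-0.8, -0.46, 0],
    [-0.8, -0.46, 0],
    [-0.8, -0.46, 0],
    [-0.8, -0.46, 0]
  ],
  "rotation": [
    [0, 0, 0],
    [0, 0, 0],
    [0, 0, 0],
    [0, 0, 0],
    [0, 0, 0]
  ],
  "gripper": [0, 0, 0, 0, 0]
}}

```text
time_s: 0.72
tool_pos: [362.0, 470.9, 205.3]
orientation: [0.154, 0.988, -0.0, -0.0]
contact_force: [1.1, 0.1, -0.8]
gripper_width: 48.4
```

>>> {"name": "play_rows", "arguments": {
  "dp": [
    [-0.8, -0.46, 0],
    [-0.8, -0.46, 0],
    [-0.8, -0.46, 0],
    [-0.8, -0.46, 0],
    [-0.8, -0.46, 0]
  ],
  "rotation": [
    [0, 0, 0],
    [0, 0, 0],
    [0, 0, 0],
    [0, 0, 0],
    [0, 0, 0]
  ],
  "gripper": [0, 0, 0, 0, 0]
}}

```text
time_s: 1.35
tool_pos: [517.3, 300.5, 205.3]
orientation: [0.154, 0.988, -0.0, -0.0]
contact_force: [0.6, 0.6, 0.4]
gripper_width: 47.0
```

```bash
cat >> h.py <<'E'
def go(x=None,y=None,z=None,yaw=None):
    """print shift (tool axes, share of 50mm) and turn (share of 90deg) to target; yaw=direction of tool y, deg, mod 180"""
    o=ctrl.observe(); p=np.array(o['tool_pos']); M=R.from_quat(o['orientation']).as_matrix()
    t=np.array([p[0] if x is None else x,p[1] if y is None else y,p[2] if z is None else z])
    cy=np.degrees(np.arctan2(M[1,1],M[0,1]))
    print('t',round(o['time_s'],2),'p',p.round(1),'yaw',cy.round(2),'tilt',np.round(M[:2,2],4),'F',np.round(o['contact_force'],1),'T',np.round(o['ft_torque'],2),'w',round(o['gripper_width'],1))
    print(' q',np.round(o['qpos'],2))
    print(' shift shares',np.round(M.T@(t-p)/50,3))
    zd=np.array([0,0,-1.]); # upright target
    yw=np.radians(cy if yaw is None else cy+((yaw-cy+90)%180-90)); Y=np.array([np.cos(yw),np.sin(yw),0]); T=np.c_[np.cross(Y,zd),Y,zd]
    print(' rot shares',np.round(np.degrees(R.from_matrix(M.T@T).as_rotvec())/90,4))
E
python3 -c "
from h import *
go(560,0,200,45)"
```

```text
t 1.35 p [517.3 300.5 205.3] yaw 72.26 tilt [-0.0003 -0.0002] F [0.6 0.6 0.4] T [-0.02  0.01  0.  ] w 47.0
 q [-0.83  0.31  0.25  1.79 -0.09  1.05  0.71]
 shift shares [-2.645 -5.465  0.107]
 rot shares [-2.000e-04 -1.000e-04  3.029e-01]
```

>>> {"name": "play_rows", "arguments": {
  "dp": [
    [-0.53, -1, 0],
    [-0.53, -1, 0],
    [-0.53, -1, 0],
    [-0.53, -1, 0],
    [-0.53, -1, 0]
  ],
  "rotation": [
    [0, 0, 0],
    [0, 0, 0],
    [0, 0, 0],
    [0, 0, 0],
    [0, 0, 0]
  ],
  "gripper": [0, 0, 0, 0, 0]
}}

```text
time_s: 1.98
tool_pos: [566.5, 21.5, 205.4]
orientation: [0.154, 0.988, 0.0, -0.0]
contact_force: [0.4, 0.6, 0.1]
gripper_width: 47.0
```

>>> {"name": "play_rows", "arguments": {
  "dp": [
    [0.1, -1, 0],
    [0.1, -1, 0],
    [0.1, -1, 0],
    [0.1, -1, 0],
    [0.1, -0.8, 0]
  ],
  "rotation": [
    [0, 0, 0],
    [0, 0, 0],
    [0, 0, 0],
    [0, 0, 0],
    [0, 0, 0]
  ],
  "gripper": [0, 0, 0, 0, 0]
}}

```text
time_s: 2.6
tool_pos: [468.4, -199.4, 205.5]
orientation: [0.155, 0.988, -0.0, -0.0]
contact_force: [1.0, -0.4, 0.1]
gripper_width: 47.0
```

>>> {"name": "play_rows", "arguments": {
  "dp": [
    [0, 0, 0],
    [0, 0, 0],
    [0, 0, 0]
  ],
  "rotation": [
    [0, 0, 0.1],
    [0, 0, 0.1],
    [0, 0, 0.1]
  ],
  "gripper": [0, 0, 0]
}}

```text
time_s: 2.98
tool_pos: [469.3, -197.7, 205.3]
orientation: [0.383, 0.924, -0.0, -0.0]
contact_force: [0.5, 0.4, 0.1]
gripper_width: 47.2
```

```bash
python3 -c "
from h import *
go(462.8,-215,54,45)"
```

```text
t 2.98 p [ 469.3 -197.7  205.3] yaw 44.93 tilt [-0.0004  0.0001] F [0.5 0.4 0.1] T [-0.01 -0.01  0.04] w 47.2
 q [-0.24  0.16  0.58  2.   -0.11  1.01  1.17]
 shift shares [-0.154 -0.336  3.027]
 rot shares [-0.0001 -0.0002 -0.0008]
```

>>> {"name": "play_rows", "arguments": {
  "dp": [
    [-0.154, -0.336, 0],
    [0, 0, 1],
    [0, 0, 0.9],
    [0, 0, 0]
  ],
  "rotation": [
    [0, 0, 0],
    [0, 0, 0],
    [0, 0, 0],
    [0, 0, 0]
  ],
  "gripper": [0.0, 0.0, 0.0, 0.0]
}}

```text
time_s: 3.48
tool_pos: [461.1, -214.5, 108.4]
orientation: [0.381, 0.925, -0.001, -0.003]
contact_force: [0.2, 0.5, 0.7]
gripper_width: 47.0
```

```bash
python3 -c "
from h import *
go(462.8,-215,54,45)
crop('scene','pics/s1.png',(200,140),100,75,8)
crop('top','pics/t1.png',(330,225),100,75,8)
"
```

```text
t 3.48 p [ 461.1 -214.5  108.4] yaw 45.23 tilt [-0.0056  0.0005] F [0.2 0.5 0.7] T [-0.03  0.02 -0.  ] w 47.0
 q [-0.16  0.31  0.55  2.09 -0.22  0.8   1.32]
 shift shares [-0.035  0.021  1.087]
 rot shares [-0.0023 -0.0027  0.0026]
pics/s1.png origin 150 102 scale 8
pics/t1.png origin 280 187 scale 8
```

View pics/s1.png

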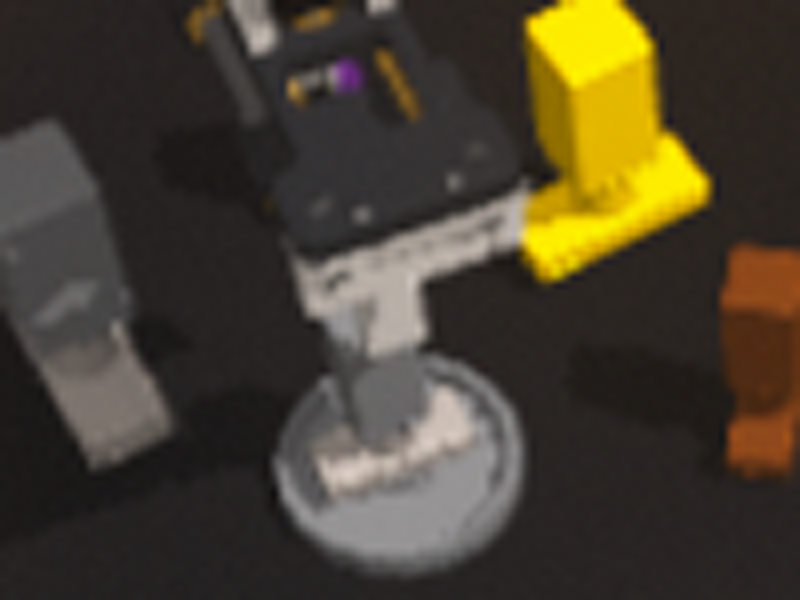

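The gripper is over the small grey grip standing in the dish, with a finger on each side of it. The grip foot is near crop (390,400) and the bar runs from (340,475) to (450,420). I'll go down and close.

>>> {"name": "play_rows", "arguments": {
  "dp": [
    [0, 0, 0.5],
    [0, 0, 0.54],
    [0, 0, 0]
  ],
  "rotation": [
    [0, 0, 0],
    [0, 0, 0],
    [0, 0, 0]
  ],
  "gripper": [0, 0, 0]
}}

```text
time_s: 3.95
tool_pos: [463.4, -215.0, 59.1]
orientation: [0.381, 0.925, 0.0, -0.0]
contact_force: [-0.1, -0.6, 1.0]
gripper_width: 46.9
```

>>> {"name": "play_rows", "arguments": {
  "dp": [
    [0, 0, 0],
    [0, 0, 0],
    [0, 0, 0],
    [0, 0, 0],
    [0, 0, 0]
  ],
  "rotation": [
    [0, 0, 0],
    [0, 0, 0],
    [0, 0, 0],
    [0, 0, 0],
    [0, 0, 0]
  ],
  "gripper": [0.3, 0.4, 0.5, 0.7, 0.7],
  "squeeze": 40
}}

```text
time_s: 4.58
tool_pos: [463.8, -215.4, 59.4]
orientation: [0.381, 0.925, 0.0, 0.001]
contact_force: [-1.1, -1.0, 11.9]
gripper_width: 25.9
```

```bash
python3 -c "
from h import *
go(462.8,-215,130,45)
"
```

```text
t 4.58 p [ 463.8 -215.4   59.4] yaw 45.23 tilt [ 0.0014 -0.0003] F [-1.1 -1.  11.9] T [-0.15  0.44 -0.03] w 25.9
 q [-0.11  0.39  0.51  2.12 -0.3   0.7   1.39]
 shift shares [ 0.018 -0.008 -1.412]
 rot shares [0.0005 0.0008 0.0026]
```

>>> {"name": "play_rows", "arguments": {
  "dp": [
    [0, 0, -0.3],
    [0, 0, -0.8],
    [0, 0, -1],
    [0, 0, -0.2],
    [0, 0, 0]
  ],
  "rotation": [
    [0, 0, 0],
    [0, 0, 0],
    [0, 0, 0],
    [0, 0, 0],
    [0, 0, 0]
  ],
  "gripper": [0.7, 0.7, 0.7, 0.7, 0.7]
}}

```text
time_s: 5.2
tool_pos: [463.4, -214.7, 174.0]
orientation: [0.38, 0.925, 0.0, 0.001]
contact_force: [-0.4, 0.0, -3.3]
gripper_width: 26.0
```

```bash
python3 -c "
from h import *
go(560,0,180,84)
im=ctrl.grab_frame('scene')[...,::-1]; crop('scene','pics/s2.png',(205,140),100,75,8,im)
"
```

```text
t 5.2 p [ 463.4 -214.7  174. ] yaw 45.27 tilt [0.0014 0.0003] F [-0.4  0.  -3.3] T [-0.02  0.01  0.04] w 26.0
 q [-0.21  0.21  0.6   2.03 -0.15  0.94  1.26]
 shift shares [ 1.65   4.41  -0.115]
 rot shares [ 0.0005  0.0007 -0.4303]
pics/s2.png origin 155 102 scale 8
```

View pics/s2.png

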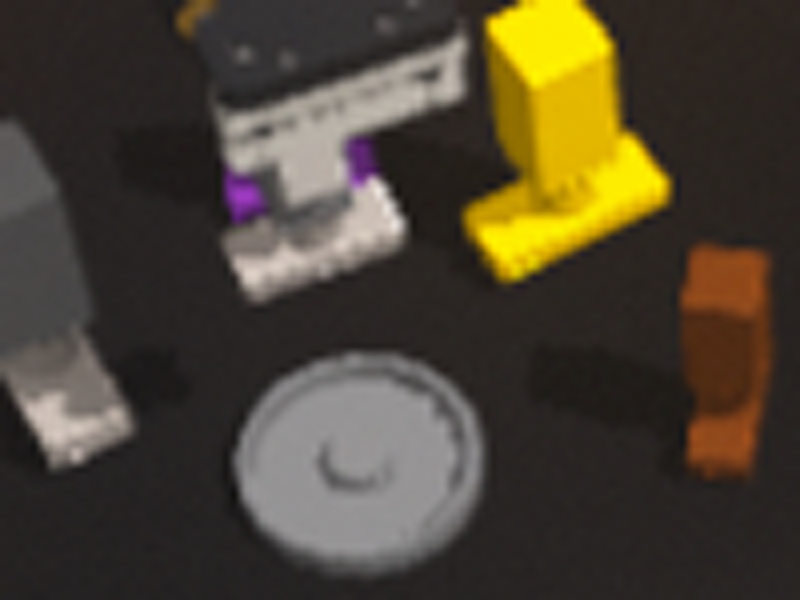

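The spanner hangs square in the jaws, with the bar along crop (245,290)-(400,235). The dish is empty and its boss is at about (355,460). I'll carry it to the port.

>>> {"name": "play_rows", "arguments": {
  "dp": [
    [0.33, 0.88, 0],
    [0.33, 0.88, 0],
    [0.33, 0.88, 0],
    [0.33, 0.88, 0],
    [0.33, 0.88, 0]
  ],
  "rotation": [
    [0, 0, 0],
    [0, 0, 0],
    [0, 0, 0],
    [0, 0, 0],
    [0, 0, 0]
  ],
  "gripper": [0.7, 0.7, 0.7, 0.7, 0.7]
}}

```text
time_s: 5.88
tool_pos: [559.1, 0.7, 171.8]
orientation: [0.381, 0.925, -0.001, -0.001]
contact_force: [0.2, -0.6, -2.0]
gripper_width: 26.1
```

>>> {"name": "play_rows", "arguments": {
  "dp": [
    [0.94, 0.43, 0],
    [0.94, 0.43, 0],
    [0.94, 0.43, 0],
    [0.94, 0.43, 0],
    [0.94, 0.43, 0]
  ],
  "rotation": [
    [0, 0, 0],
    [0, 0, 0],
    [0, 0, 0],
    [0, 0, 0],
    [0, 0, 0]
  ],
  "gripper": [0.7, 0.7, 0.7, 0.7, 0.7]
}}

```text
time_s: 6.5
tool_pos: [466.8, 242.1, 171.9]
orientation: [0.381, 0.925, -0.001, -0.001]
contact_force: [1.1, 0.7, -2.5]
gripper_width: 25.6
```

>>> {"name": "play_rows", "arguments": {
  "dp": [
    [0, 0, 0],
    [0, 0, 0],
    [0, 0, 0],
    [0, 0, 0],
    [0, 0, 0]
  ],
  "rotation": [
    [0, 0, -0.108],
    [0, 0, -0.108],
    [0, 0, -0.108],
    [0, 0, -0.108],
    [0, 0, 0]
  ],
  "gripper": [0.7, 0.7, 0.7, 0.7, 0.7]
}}

```text
time_s: 7.12
tool_pos: [467.7, 240.6, 172.0]
orientation: [0.052, 0.999, -0.001, -0.001]
contact_force: [0.2, 0.0, -2.3]
gripper_width: 25.8
```

```bash
python3 -c "
from h import *
go(467.9,242,120,84)
crop('scene','pics/s3.png',(360,190),100,75,8)
crop('top','pics/t3.png',(145,215),100,75,8)
"
```

```text
t 7.12 p [467.7 240.6 172. ] yaw 84.07 tilt [-0.0022 -0.0015] F [ 0.2  0.  -2.3] T [ 0.05  0.05 -0.02] w 25.8
 q [-0.82  0.22  0.25  1.98 -0.07  0.95  0.94]
 shift shares [-0.004  0.031  1.04 ]
 rot shares [-0.0011 -0.0013  0.0008]
pics/s3.png origin 310 152 scale 8
pics/t3.png origin 95 177 scale 8
```

View pics/s3.png

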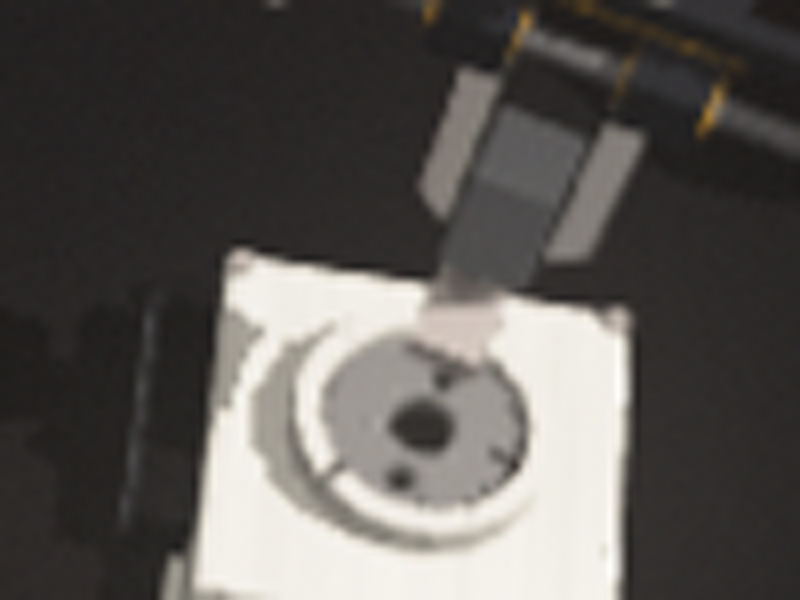

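View pics/t3.png

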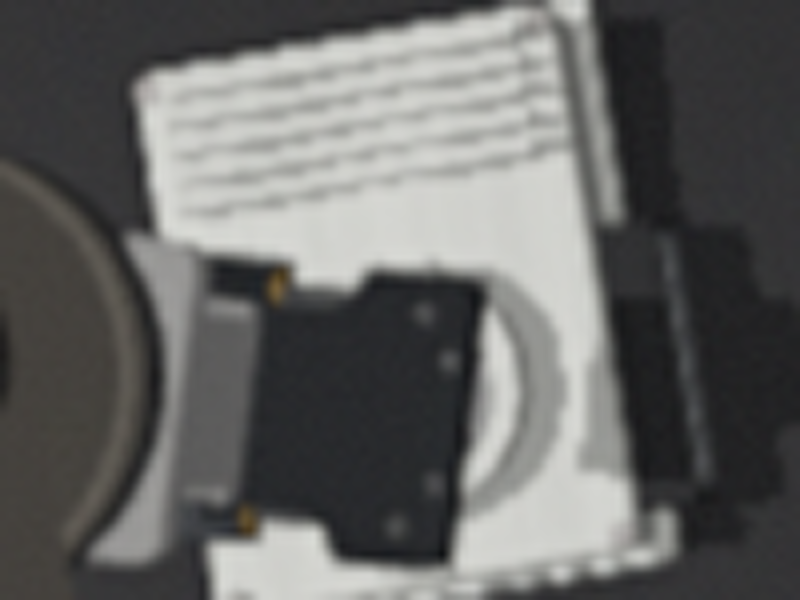

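```bash
python3 -c "
from h import *
f=lambda c,z: ray('scene',np.array(c)/8+[310,152]-.5,z).round(1)
print(f([[478,175],[565,205],[535,156]],202.6)); print(f([[415,340],[487,362],[505,318],[430,285]],124.6)); print(f([[505,318],[430,293]],134.6))
e=np.radians(-6); C=np.array([467.7,240.6])
for z,s in((124.6,1),):
  for a,b in((27,11),(27,-11)):
    q=C+[a*np.cos(e)-b*np.sin(e),a*np.sin(e)+b*np.cos(e)]; print('exp',q.round(1),((proj('scene',[*q,z])-[310,152]+.5)*8).round(0))
"
```

```text
[[479.3 229.2 202.6]
 [480.5 253.7 202.6]
 [467.7 242.4 202.6]]
[[487.1 229.4 124.6]
 [486.9 250.9 124.6]
 [470.4 252.3 124.6]
 [467.2 229.  124.6]]
[[477.  251.6 134.6]
 [476.4 229.2 134.6]]
exp [495.7 248.7] [[473. 384.]]
exp [493.4 226.8] [[401. 355.]]
```

```bash
python3 -c "
from h import *
im=ctrl.grab_frame('scene')[...,::-1]; crop('scene','pics/s4.png',(368,193),50,37,16,im)
o=np.array([343,175]);e=np.radians(-6); C=np.array([467.7,240.6])
for z in (124.6,134.6,152.6,202.6):
  h,w=(27,11) if z<140 else (13,13)
  q=[np.r_[C+[a*np.cos(e)-b*np.sin(e),a*np.sin(e)+b*np.cos(e)],z] for a,b in((h,w),(h,-w))]; print(z,((proj('scene',q)-o+.5)*16).round(0).tolist())
"
```

```text
pics/s4.png origin 343 174 scale 16
124.6 [[417.0, 401.0], [274.0, 342.0]]
134.6 [[432.0, 367.0], [288.0, 307.0]]
152.6 [[506.0, 234.0], [333.0, 164.0]]
202.6 [[588.0, 47.0], [408.0, -25.0]]
```

View pics/s4.png

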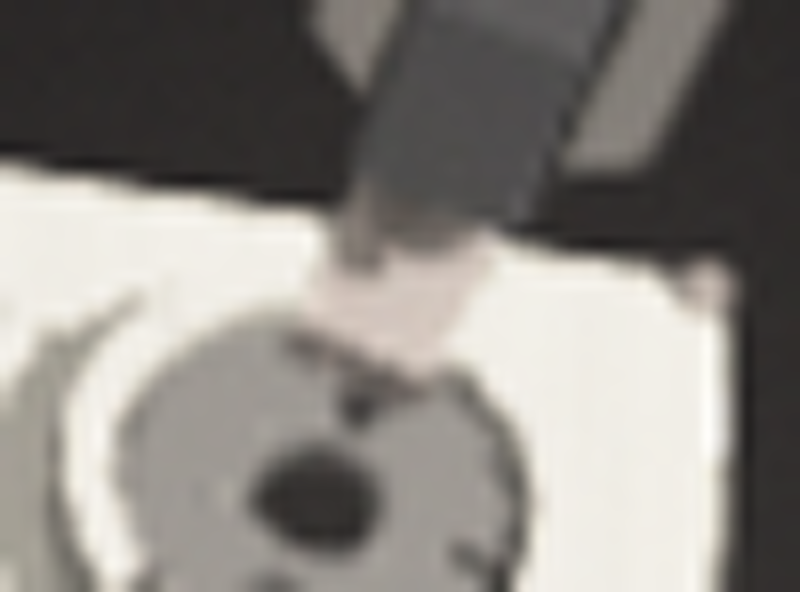

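The front top edge of the bar, crop (295,330)-(425,372), matches the edge projected for a bar centred on the TCP. So the spanner is centred and square. I'll go down to just above the ring.

>>> {"name": "play_rows", "arguments": {
  "dp": [
    [0, 0.03, 0.5],
    [0, 0, 0.5],
    [0, 0, 0.24],
    [0, 0, 0]
  ],
  "rotation": [
    [0, 0, 0],
    [0, 0, 0],
    [0, 0, 0],
    [0, 0, 0]
  ],
  "gripper": [0.7, 0.7, 0.7, 0.7]
}}

```text
time_s: 7.78
tool_pos: [468.2, 242.4, 111.0]
orientation: [0.052, 0.999, -0.001, -0.001]
contact_force: [0.2, 0.1, -1.8]
gripper_width: 25.6
```

```bash
python3 -c "
from h import *
go(467.9,242.2,104,84)
"
```

```text
t 7.78 p [468.2 242.4 111. ] yaw 84.07 tilt [-0.0011 -0.001 ] F [ 0.2  0.1 -1.8] T [-0.01  0.   -0.01] w 25.6
 q [-0.8   0.3   0.24  2.04 -0.1   0.81  0.96]
 shift shares [ 0.005 -0.004  0.139]
 rot shares [-0.0007 -0.0006  0.0007]
```

>>> {"name": "play_rows", "arguments": {
  "dp": [
    [0, 0, 0.14],
    [0, 0, 0.06],
    [0, 0, 0.06],
    [0, 0, 0]
  ],
  "rotation": [
    [0, 0, 0],
    [0, 0, 0],
    [0, 0, 0],
    [0, 0, 0]
  ],
  "gripper": [0.7, 0.7, 0.7, 0.7]
}}

```text
time_s: 8.28
tool_pos: [468.4, 242.6, 98.4]
orientation: [0.051, 0.999, -0.0, -0.0]
contact_force: [0.1, 0.0, -1.8]
gripper_width: 25.8
```

```bash
python3 -c "
from h import *
go(467.9,242.2,94.4,84)
"
```

```text
t 8.28 p [468.4 242.6  98.4] yaw 84.12 tilt [-0.0001 -0.0001] F [ 0.1  0.  -1.8] T [0.03 0.05 0.01] w 25.8
 q [-0.8   0.32  0.24  2.05 -0.11  0.79  0.97]
 shift shares [ 0.01  -0.008  0.08 ]
 rot shares [-0.0001 -0.0001  0.0013]
```

No contact force at 98.4, so the pins are already 3 mm inside the holes. I'll seat the spanner.

>>> {"name": "play_rows", "arguments": {
  "dp": [
    [0, 0, 0.04],
    [0, 0, 0.04],
    [0, 0, 0]
  ],
  "rotation": [
    [0, 0, 0],
    [0, 0, 0],
    [0, 0, 0]
  ],
  "gripper": [0.7, 0.7, 0.7]
}}

```text
time_s: 8.65
tool_pos: [468.6, 242.6, 94.6]
orientation: [0.051, 0.999, 0.0, 0.0]
contact_force: [-0.6, -0.3, 0.1]
gripper_width: 25.9
```

```bash
python3 -c "
from h import *
go(467.9,242.2,94.4,84)
"
```

```text
t 8.65 p [468.6 242.6  94.6] yaw 84.12 tilt [0.     0.0001] F [-0.6 -0.3  0.1] T [-0.05  0.12 -0.03] w 25.9
 q [-0.8   0.33  0.24  2.05 -0.11  0.78  0.97]
 shift shares [ 0.012 -0.01   0.003]
 rot shares [0.     0.     0.0014]
```

>>> {"name": "play_rows", "arguments": {
  "dp": [
    [0, 0, 0.01],
    [0, 0, 0],
    [0, 0, 0],
    [0, 0, 0]
  ],
  "rotation": [
    [0, 0, 0.08],
    [0, 0, 0.08],
    [0, 0, 0.08],
    [0, 0, 0]
  ],
  "gripper": [0.7, 0.7, 0.7, 0.7]
}}

```text
time_s: 9.15
tool_pos: [468.8, 242.2, 94.5]
orientation: [0.239, 0.971, -0.0, 0.0]
contact_force: [-1.3, -4.0, 10.5]
gripper_width: 26.3
```

```bash
python3 -c "
from h import *
go(467.9,242.2,94.4,84)
"
```

```text
t 9.15 p [468.8 242.2  94.5] yaw 62.38 tilt [ 0.0003 -0.0004] F [-1.3 -4.  10.5] T [-1.28  0.44 -0.06] w 26.3
 q [-0.87  0.33  0.32  2.05 -0.15  0.78  0.63]
 shift shares [ 0.016 -0.007  0.001]
 rot shares [-2.000e-04  2.000e-04 -2.402e-01]
```

>>> {"name": "play_rows", "arguments": {
  "dp": [
    [0, 0, 0],
    [0, 0, 0],
    [0, 0, 0],
    [0, 0, 0],
    [0, 0, 0]
  ],
  "rotation": [
    [0, 0, 0.1],
    [0, 0, 0.1],
    [0, 0, 0.1],
    [0, 0, 0.1],
    [0, 0, 0.1]
  ],
  "gripper": [0.7, 0.7, 0.7, 0.7, 0.7]
}}

```text
time_s: 9.78
tool_pos: [468.3, 241.2, 94.4]
orientation: [0.593, 0.805, -0.001, -0.0]
contact_force: [-5.0, -10.9, 15.3]
gripper_width: 26.0
```

```bash
python3 -c "
from h import *
go(467.9,242.2,94.4,84)
crop('scene','pics/s5.png',(360,195),100,75,8)
"
```

```text
t 9.78 p [468.3 241.2  94.4] yaw 17.19 tilt [-0.0009 -0.0012] F [ -5.  -10.9  15.3] T [-2.83  1.58  0.12] w 26.0
 q [-1.01  0.35  0.5   2.06 -0.24  0.78 -0.07]
 shift shares [ 0.021 -0.003  0.   ]
 rot shares [-1.000e-03  1.000e-04 -7.423e-01]
pics/s5.png origin 310 157 scale 8
```

View pics/s5.png

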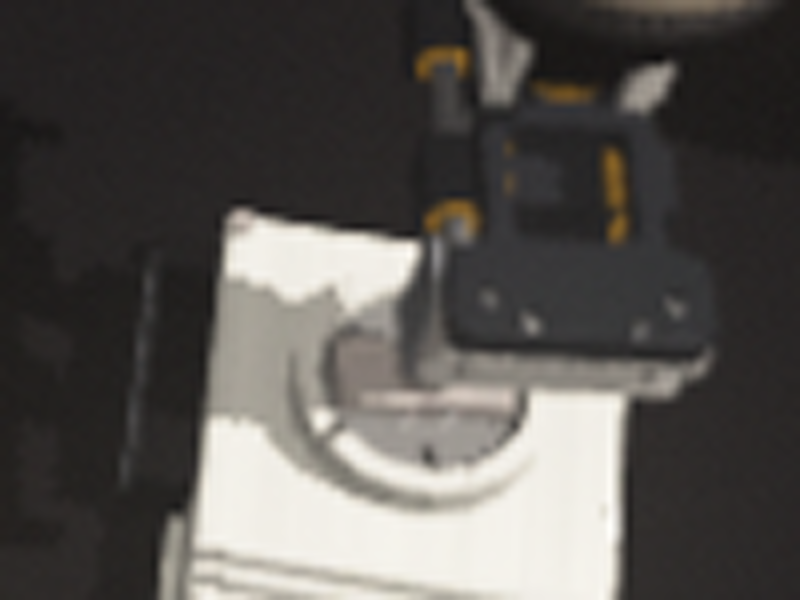

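```bash
python3 -c "
from h import *
p=ray('scene',np.array([[428,452]])/8+[310,157]-.5,47)[0]; c=ray('scene',np.array([[335,430]])/8+[310,157]-.5,52)[0]; C=np.array([468.2,243.3])
a=np.degrees(np.arctan2(*(p[:2]-C)[::-1]));b=np.degrees(np.arctan2(*(c[:2]-C)[::-1]));print(p,c,a,b,'ring',2.4-np.radians((a-b)%360))
"
```

```text
[489.53387553 250.08554754  47.        ] [495.13324704 220.99172764  52.        ] 17.644017901367185 -39.634276112682834 ring 1.4003051795294679
```

The ring tick is now at crop (428,452) and the collar tick at (335,430), which puts the ring at about 1.3-1.4 rad, near half-way. I'll let go.

>>> {"name": "play_rows", "arguments": {
  "dp": [
    [0, 0, 0],
    [0, 0, 0],
    [0, 0, 0],
    [0, 0, 0]
  ],
  "rotation": [
    [0, 0, 0],
    [0, 0, 0],
    [0, 0, 0],
    [0, 0, 0]
  ],
  "gripper": [0.3, 0, -0.1, -0.1]
}}

```text
time_s: 10.32
tool_pos: [468.5, 242.6, 94.0]
orientation: [0.591, 0.807, 0.0, -0.0]
contact_force: [-0.2, 0.2, -0.0]
gripper_width: 51.3
```

```bash
python3 -c "
from h import *
go(468.2,242.2,94.4,-72.8)
crop('scene','pics/s6.png',(360,185),100,75,8)
"
```

```text
t 10.32 p [468.5 242.6  94. ] yaw 17.53 tilt [-0.  0.] F [-0.2  0.2 -0. ] T [-0.1  0.  -0. ] w 51.3
 q [-1.01  0.35  0.5   2.06 -0.24  0.78 -0.06]
 shift shares [-0.007 -0.009 -0.009]
 rot shares [ 0.     -0.     -0.9963]
pics/s6.png origin 310 147 scale 8
```

View pics/s6.png

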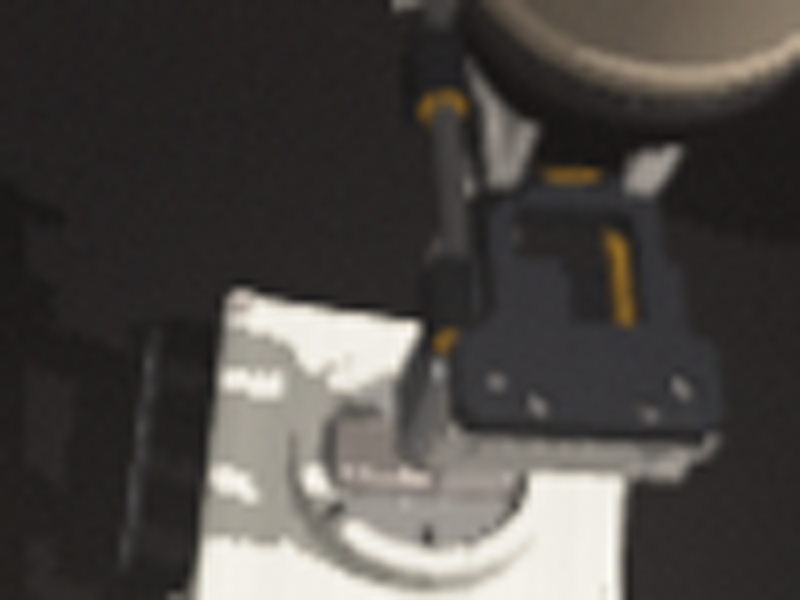

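The hand is unloaded and the spanner stands in the ring. I'll turn the hand back 90°.

>>> {"name": "play_rows", "arguments": {
  "dp": [
    [0, 0, 0],
    [0, 0, 0],
    [0, 0, 0],
    [0, 0, 0],
    [0, 0, 0]
  ],
  "rotation": [
    [0, 0, -0.1],
    [0, 0, -0.1],
    [0, 0, -0.1],
    [0, 0, -0.1],
    [0, 0, -0.1]
  ],
  "gripper": [-0.1, -0.1, -0.1, -0.1, -0.1]
}}

```text
time_s: 11.0
tool_pos: [468.5, 242.6, 94.0]
orientation: [0.235, 0.972, -0.0, -0.0]
contact_force: [-0.4, -1.3, -0.5]
gripper_width: 51.7
```

>>> {"name": "play_rows", "arguments": {
  "dp": [
    [0, 0, 0],
    [0, 0, 0],
    [0, 0, 0],
    [0, 0, 0],
    [0, 0, 0]
  ],
  "rotation": [
    [0, 0, -0.1],
    [0, 0, -0.1],
    [0, 0, -0.1],
    [0, 0, -0.1],
    [0, 0, -0.1]
  ],
  "gripper": [-0.1, -0.1, -0.1, -0.1, -0.1]
}}

```text
time_s: 11.62
tool_pos: [468.5, 242.6, 93.9]
orientation: [-0.155, 0.988, -0.0, -0.0]
contact_force: [-0.7, -0.2, -0.2]
gripper_width: 51.7
```

>>> {"name": "play_rows", "arguments": {
  "dp": [
    [0, 0, 0]
  ],
  "rotation": [
    [0, 0, 0]
  ],
  "gripper": [-0.1]
}}

```text
time_s: 11.75
tool_pos: [468.5, 242.5, 93.9]
orientation: [-0.152, 0.988, 0.0, -0.0]
contact_force: [-0.6, 0.5, 0.1]
gripper_width: 51.7
```

```bash
python3 -c "
from h import *
go(468.5,242.6,94.4,-72.6)
crop('scene','pics/s7.png',(365,190),100,75,8)
"
```

```text
t 11.75 p [468.5 242.5  93.9] yaw 107.47 tilt [-0.0002  0.0001] F [-0.6  0.5  0.1] T [-0.    0.01 -0.01] w 51.7
 q [-0.72  0.32  0.15  2.04 -0.07  0.78  1.34]
 shift shares [-0.     0.003 -0.009]
 rot shares [ 0.0001 -0.0001  0.0007]
pics/s7.png origin 315 152 scale 8
```

View pics/s7.png

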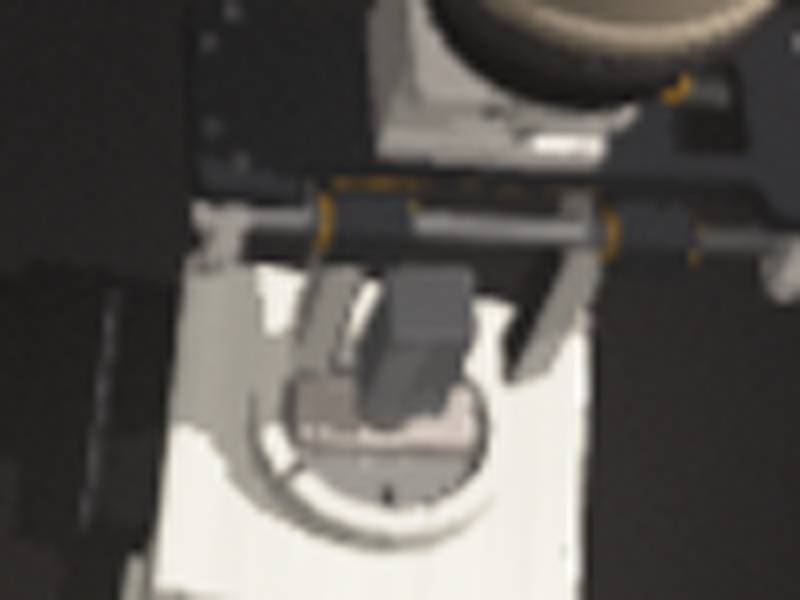

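The spanner stands upright and square between the open fingers. Its bar lies level at crop (300,430)-(470,445) and the ring tick is at (388,493). I'll take the fresh hold.

>>> {"name": "play_rows", "arguments": {
  "dp": [
    [0, 0, -0.03],
    [0, 0, 0],
    [0, 0, 0],
    [0, 0, 0],
    [0, 0, 0]
  ],
  "rotation": [
    [0, 0, 0],
    [0, 0, 0],
    [0, 0, 0],
    [0, 0, 0],
    [0, 0, 0]
  ],
  "gripper": [0.3, 0.4, 0.5, 0.7, 0.7]
}}

```text
time_s: 12.42
tool_pos: [468.5, 242.6, 95.4]
orientation: [-0.152, 0.988, -0.0, -0.0]
contact_force: [0.6, -0.3, -1.0]
gripper_width: 25.7
```

```bash
python3 -c "
from h import *
go(468.5,242.6,94.4,-72.6)
"
```

```text
t 12.43 p [468.5 242.6  95.4] yaw 107.51 tilt [-0.     -0.0001] F [ 0.6 -0.3 -1. ] T [-0.03 -0.1  -0.02] w 25.7
 q [-0.72  0.32  0.15  2.04 -0.07  0.78  1.34]
 shift shares [-0.     0.     0.021]
 rot shares [-0.0001 -0.      0.0013]
```

>>> {"name": "play_rows", "arguments": {
  "dp": [
    [0, 0, 0],
    [0, 0, 0],
    [0, 0, 0],
    [0, 0, 0],
    [0, 0, 0]
  ],
  "rotation": [
    [0, 0, 0.1],
    [0, 0, 0.1],
    [0, 0, 0.1],
    [0, 0, 0.1],
    [0, 0, 0.1]
  ],
  "gripper": [0.7, 0.7, 0.7, 0.7, 0.7]
}}

```text
time_s: 13.05
tool_pos: [468.0, 241.8, 95.4]
orientation: [0.24, 0.971, -0.001, -0.0]
contact_force: [-1.9, -5.4, 2.9]
gripper_width: 25.5
```

>>> {"name": "play_rows", "arguments": {
  "dp": [
    [0, 0, 0],
    [0, 0, 0]
  ],
  "rotation": [
    [0, 0, 0.08],
    [0, 0, 0]
  ],
  "gripper": [0.7, 0.7]
}}

```text
time_s: 13.3
tool_pos: [468.0, 241.8, 95.4]
orientation: [0.299, 0.954, -0.001, -0.0]
contact_force: [-1.7, -4.0, 4.4]
gripper_width: 26.2
```

```bash
python3 -c "
from h import *
go(468.5,242.6,95.4,43)
crop('scene','pics/s8.png',(365,190),100,75,8)
"
```

```text
t 13.3 p [468.  241.8  95.4] yaw 55.19 tilt [-0.001  -0.0014] F [-1.7 -4.   4.4] T [-1.42  0.4  -0.02] w 26.2
 q [-0.88  0.33  0.34  2.05 -0.16  0.78  0.51]
 shift shares [ 0.002  0.019 -0.001]
 rot shares [-1.100e-03  1.000e-04  1.354e-01]
pics/s8.png origin 315 152 scale 8
```

View pics/s8.png

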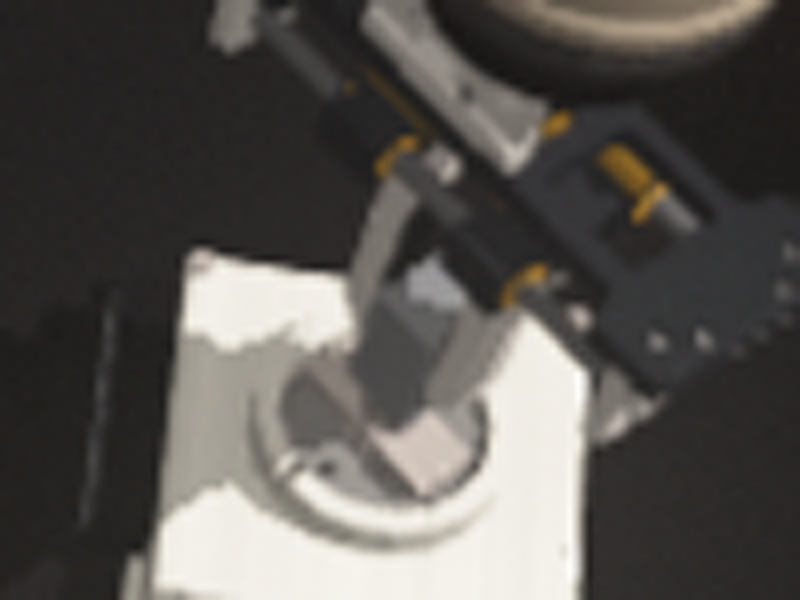

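The ring tick at (325,465) is nearing the collar tick at (288,465). I'll finish in small steps and watch the torque.

>>> {"name": "play_rows", "arguments": {
  "dp": [
    [0, 0, 0],
    [0, 0, 0],
    [0, 0, 0]
  ],
  "rotation": [
    [0, 0, 0.06],
    [0, 0, 0.06],
    [0, 0, 0]
  ],
  "gripper": [0.7, 0.7, 0.7]
}}

```text
time_s: 13.72
tool_pos: [468.0, 241.7, 95.3]
orientation: [0.387, 0.922, -0.001, -0.0]
contact_force: [-1.7, -6.4, 4.4]
gripper_width: 25.8
```

```bash
python3 -c "
from h import *
go(468.5,242.6,95.4,43)
"
```

```text
t 13.72 p [468.  241.7  95.3] yaw 44.48 tilt [-0.001  -0.0016] F [-1.7 -6.4  4.4] T [-1.69  0.43  0.84] w 25.8
 q [-0.92  0.34  0.38  2.06 -0.18  0.78  0.35]
 shift shares [ 0.006  0.019 -0.001]
 rot shares [-0.0012  0.0003  0.0164]
```

>>> {"name": "play_rows", "arguments": {
  "dp": [
    [0, 0, 0],
    [0, 0, 0]
  ],
  "rotation": [
    [0, 0, 0.05],
    [0, 0, 0]
  ],
  "gripper": [0.7, 0.7]
}}

```text
time_s: 13.98
tool_pos: [468.0, 241.8, 95.4]
orientation: [0.422, 0.906, -0.001, -0.0]
contact_force: [-2.1, -5.3, 6.2]
gripper_width: 26.3
```

```bash
python3 -c "
from h import *
go(468.5,242.6,95.4,43)
crop('scene','pics/s9.png',(365,190),100,75,8)
"
```

```text
t 13.97 p [468.  241.8  95.4] yaw 40.04 tilt [-0.0009 -0.0016] F [-2.1 -5.3  6.2] T [-1.69  0.56  1.33] w 26.3
 q [-0.93  0.34  0.4   2.06 -0.18  0.78  0.28]
 shift shares [0.006 0.018 0.   ]
 rot shares [-0.0011  0.0004 -0.0329]
pics/s9.png origin 315 152 scale 8
```

View pics/s9.png

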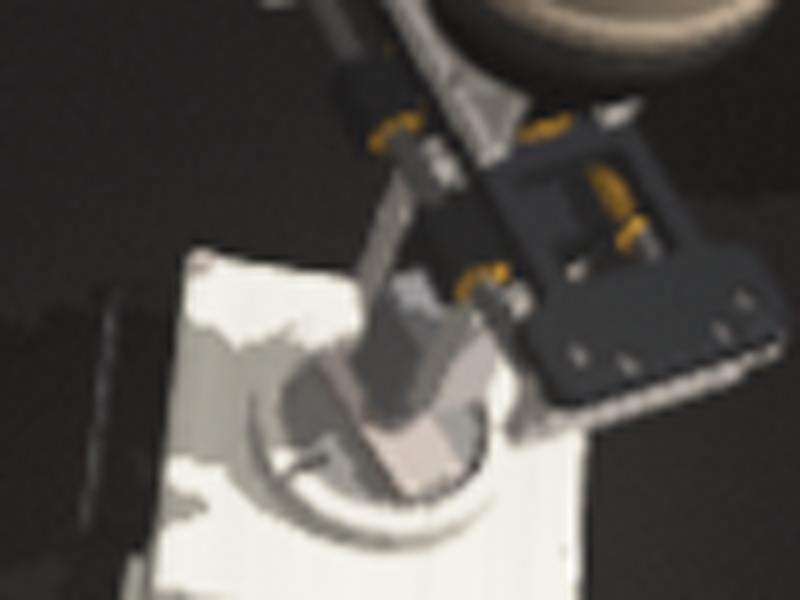

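Tz rose to 1.3 N m and the two ticks meet at (300,462), so the ring is at its stop. I'll relieve the twist.

>>> {"name": "play_rows", "arguments": {
  "dp": [
    [0, 0, 0],
    [0, 0, 0]
  ],
  "rotation": [
    [0, 0, -0.07],
    [0, 0, 0]
  ],
  "gripper": [0.7, 0.7]
}}

```text
time_s: 14.28
tool_pos: [468.3, 242.1, 95.4]
orientation: [0.372, 0.928, -0.0, -0.0]
contact_force: [-1.4, -4.8, 3.3]
gripper_width: 26.0
```

```bash
python3 -c "
from h import *
go(468.5,242.6,95.4,43)
"
```

```text
t 14.28 p [468.3 242.1  95.4] yaw 46.29 tilt [-0.0005 -0.0006] F [-1.4 -4.8  3.3] T [-1.26  0.19  0.15] w 26.0
 q [-0.91  0.34  0.38  2.05 -0.17  0.78  0.38]
 shift shares [0.005 0.01  0.001]
 rot shares [-0.0005  0.      0.0366]
```

>>> {"name": "play_rows", "arguments": {
  "dp": [
    [0, 0, 0],
    [0, 0, -0.1],
    [0, 0, -0.3],
    [0, 0, -0.8],
    [0, 0, 0]
  ],
  "rotation": [
    [0, 0, -0.025],
    [0, 0, 0],
    [0, 0, 0],
    [0, 0, 0],
    [0, 0, 0]
  ],
  "gripper": [0.7, 0.7, 0.7, 0.7, 0.7]
}}

```text
time_s: 14.9
tool_pos: [470.0, 243.9, 158.8]
orientation: [0.354, 0.935, 0.002, 0.001]
contact_force: [-0.6, 0.3, -3.0]
gripper_width: 25.6
```

```bash
python3 -c "
from h import *
go(468.5,242.6,175)
crop('scene','pics/s10.png',(365,190),100,75,8)
"
```

```text
t 14.9 p [470.  243.9 158.8] yaw 48.55 tilt [0.0039 0.0037] F [-0.6  0.3 -3. ] T [-0.04  0.02 -0.07] w 25.6
 q [-0.94  0.25  0.39  2.   -0.12  0.91  0.37]
 shift shares [ 0.005 -0.037 -0.324]
 rot shares [ 0.0034  0.0003 -0.    ]
pics/s10.png origin 315 152 scale 8
```

View pics/s10.png

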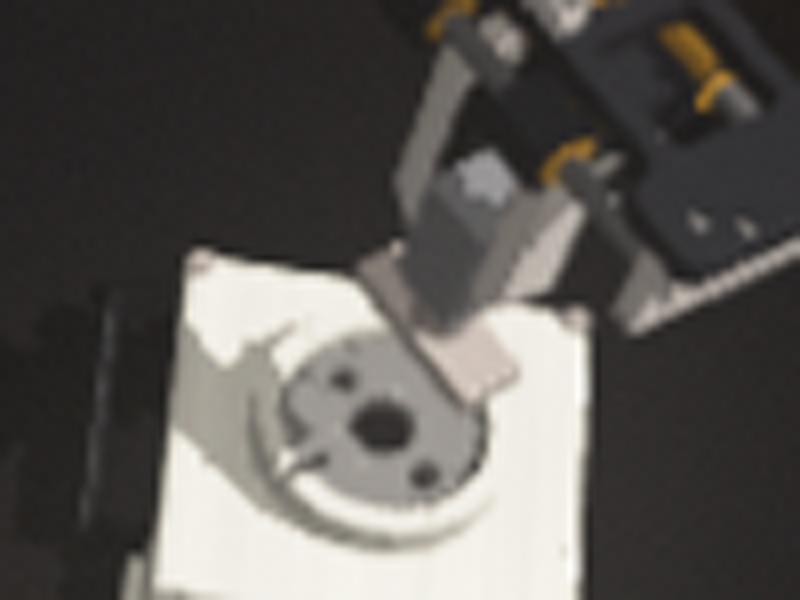

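```bash
python3 -c "
from h import *
im=cv2.imread('pics/s10.png')
f=lambda c,z: ray('scene',np.array(c)/8+[315,152]-.5,z)[:,:2]
H=f([[344,377],[426,474]],47); C=H.mean(0); d=H[1]-H[0]; print(H.round(1),C.round(1),'holes yaw',np.degrees(np.arctan2(d[1],d[0])))
r=f([[317,459]],47)[0]; c=f([[288,464]],52)[0]
A=lambda p:np.degrees(np.arctan2(*(p-C)[::-1])); print(A(r),A(c), np.linalg.norm(r-C),np.linalg.norm(c-C))
crop('scene','pics/s11.png',(360,205),50,37,16)
"
```

```text
[[454.4 227.1]
 [479.2 259.6]] [466.8 243.4] holes yaw 52.601037886299295
-41.07214444029097 -42.62586254377751 25.53863582735418 36.81638396252105
pics/s11.png origin 335 186 scale 16
```

View pics/s11.png

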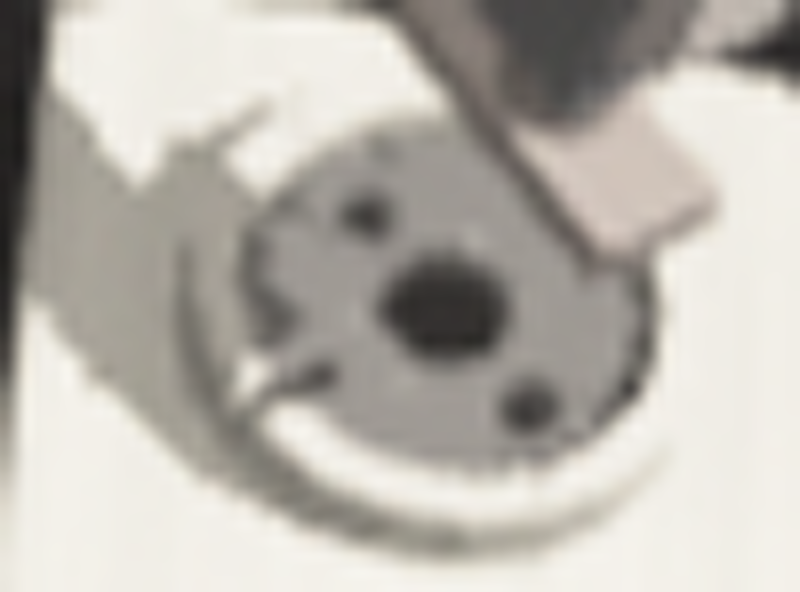

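The spanner is out and the ring tick lines up with the collar tick (angles -41.1° and -42.6°). The holes turned about 122°, which agrees with starting at about 0.3 rad. I'll carry the spanner back to the stand.

>>> {"name": "play_rows", "arguments": {
  "dp": [
    [-0.4, -0.2, -0.25],
    [-0.9, -0.48, -0.05],
    [-0.9, -0.48, 0],
    [-0.9, -0.48, 0],
    [-0.9, -0.48, 0]
  ],
  "rotation": [
    [0, 0, 0],
    [0, 0, 0],
    [0, 0, 0],
    [0, 0, 0],
    [0, 0, 0]
  ],
  "gripper": [0.7, 0.7, 0.7, 0.7, 0.7]
}}

```text
time_s: 15.62
tool_pos: [548.4, 28.2, 170.4]
orientation: [0.354, 0.935, -0.0, -0.0]
contact_force: [0.4, 0.5, -2.5]
gripper_width: 25.8
```

>>> {"name": "play_rows", "arguments": {
  "dp": [
    [-0.6, -0.5, 0],
    [-0.28, -0.9, 0],
    [-0.28, -0.9, 0],
    [-0.28, -0.9, 0],
    [-0.28, -0.7, 0]
  ],
  "rotation": [
    [0, 0, 0],
    [0, 0, 0],
    [0, 0, 0],
    [0, 0, 0],
    [0, 0, 0]
  ],
  "gripper": [0.7, 0.7, 0.7, 0.7, 0.7]
}}

```text
time_s: 16.25
tool_pos: [482.1, -174.8, 170.4]
orientation: [0.355, 0.935, -0.0, -0.0]
contact_force: [0.7, 0.6, -3.4]
gripper_width: 25.8
```

```bash
python3 -c "
from h import *
go(463,-214.5,120)
im=cv2.imread('pics/s2.png'); g=cv2.cvtColor(im,6); 
m=((g>95)&(g<200)).astype(np.uint8); m[:340]=0; m[:,:200]=0;m[:,520:]=0
cs,_=cv2.findContours(m,0,1);k=max(cs,key=cv2.contourArea);e=cv2.fitEllipse(cv2.convexHull(k));print(e)
f=lambda c,z: ray('scene',np.array(c)/8+[155,102]-.5,z)[:,:2].round(1)
K=k[:,0,:]; 
# rim top edge: far edge row & left/right extremes at z=12
print('rim l/r',f([K[K[:,0].argmin()],K[K[:,0].argmax()]],12),'far',f([K[K[:,1].argmin()]],12),'near(z0)',f([K[K[:,1].argmax()]],0)); print('boss',f([[358,455]],12))
"
```

```text
t 16.25 p [ 482.1 -174.8  170.4] yaw 48.47 tilt [-0.0007  0.    ] F [ 0.7  0.6 -3.4] T [-0.05 -0.02 -0.01] w 25.8
 q [-0.3   0.22  0.61  2.03 -0.16  0.93  1.23]
 shift shares [-0.242 -0.848  1.009]
 rot shares [-0.0003 -0.0004 -0.    ]
((360.4468994140625, 459.67315673828125), (211.78977966308594, 246.66925048828125), 86.03024291992188)
rim l/r [[ 478.  -252.6]
 [ 448.8 -172.7]] far [[ 424.1 -233.4]] near(z0) [[ 495.5 -194.7]]
boss [[ 462.7 -213.1]]
```

>>> {"name": "play_rows", "arguments": {
  "dp": [
    [-0.22, -0.83, 0],
    [0, 0, 0.4],
    [0, 0, 0.4],
    [0, 0, 0.2],
    [0, 0, 0]
  ],
  "rotation": [
    [0, 0, 0],
    [0, 0, 0],
    [0, 0, 0],
    [0, 0, 0],
    [0, 0, 0]
  ],
  "gripper": [0.7, 0.7, 0.7, 0.7, 0.7]
}}

```text
time_s: 16.88
tool_pos: [464.0, -211.0, 120.1]
orientation: [0.354, 0.935, -0.0, -0.001]
contact_force: [0.2, 0.7, -2.6]
gripper_width: 26.2
```

```bash
python3 -c "
from h import *
go(463,-213.5,61)
crop('scene','pics/s12.png',(205,140),100,75,8)
"
```

```text
t 16.88 p [ 464.  -211.   120.1] yaw 48.55 tilt [-0.0015 -0.0001] F [ 0.2  0.7 -2.6] T [-0.06  0.    0.04] w 26.2
 q [-0.21  0.3   0.6   2.08 -0.23  0.83  1.38]
 shift shares [-0.02  -0.049  1.182]
 rot shares [-0.0007 -0.0007 -0.    ]
pics/s12.png origin 155 102 scale 8
```

View pics/s12.png

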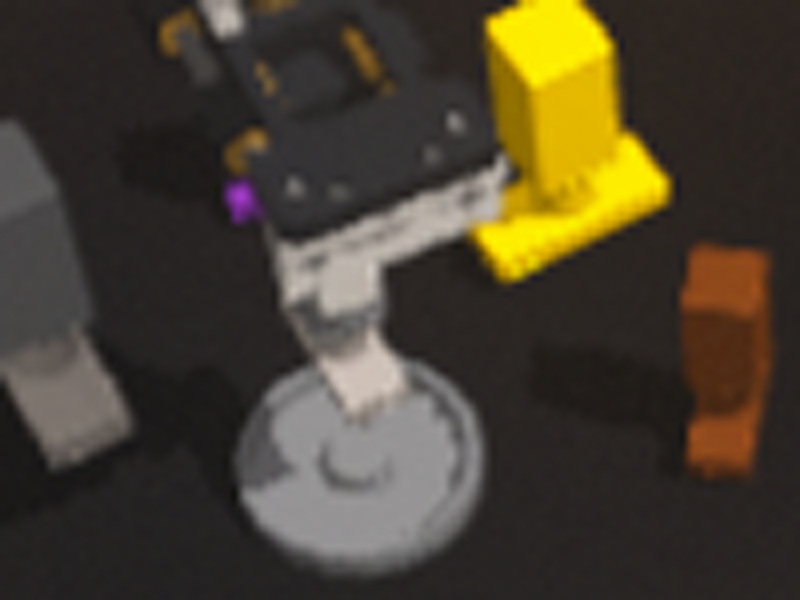

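The spanner hangs over the dish, with the bar end at (375,390) and the boss at (358,460). I'll go down and watch the force.

>>> {"name": "play_rows", "arguments": {
  "dp": [
    [-0.02, -0.05, 0.4],
    [0, 0, 0.4],
    [0, 0, 0.15],
    [0, 0, 0]
  ],
  "rotation": [
    [0, 0, 0],
    [0, 0, 0],
    [0, 0, 0],
    [0, 0, 0]
  ],
  "gripper": [0.7, 0.7, 0.7, 0.7]
}}

```text
time_s: 17.42
tool_pos: [463.8, -213.4, 73.3]
orientation: [0.354, 0.935, -0.0, -0.0]
contact_force: [-0.8, 0.1, -1.7]
gripper_width: 25.9
```

```bash
python3 -c "
from h import *
go(463,-213.5,60.4)
"
```

```text
t 17.43 p [ 463.8 -213.4   73.3] yaw 48.58 tilt [-0.0001 -0.0001] F [-0.8  0.1 -1.7] T [-0.02  0.05 -0.01] w 25.9
 q [-0.16  0.38  0.56  2.11 -0.3   0.73  1.45]
 shift shares [ 0.01  -0.013  0.258]
 rot shares [-0.0001  0.      0.    ]
```

>>> {"name": "play_rows", "arguments": {
  "dp": [
    [0.01, -0.01, 0.1],
    [0, 0, 0.08],
    [0, 0, 0.05],
    [0, 0, 0]
  ],
  "rotation": [
    [0, 0, 0],
    [0, 0, 0],
    [0, 0, 0],
    [0, 0, 0]
  ],
  "gripper": [0.7, 0.7, 0.7, 0.7]
}}

```text
time_s: 17.92
tool_pos: [462.9, -213.3, 61.4]
orientation: [0.354, 0.935, -0.0, -0.0]
contact_force: [0.2, 0.7, -3.2]
gripper_width: 25.6
```

```bash
python3 -c "
from h import *
go(463,-213.5,60.4)
crop('scene','pics/s13.png',(205,140),100,75,8)
"
```

```text
t 17.93 p [ 462.9 -213.3   61.4] yaw 48.58 tilt [-0.0003 -0.    ] F [ 0.2  0.7 -3.2] T [-0.   -0.01 -0.02] w 25.6
 q [-0.15  0.39  0.55  2.12 -0.32  0.7   1.46]
 shift shares [-0.004 -0.002  0.02 ]
 rot shares [-0.0001 -0.0001 -0.    ]
pics/s13.png origin 155 102 scale 8
```

View pics/s13.png

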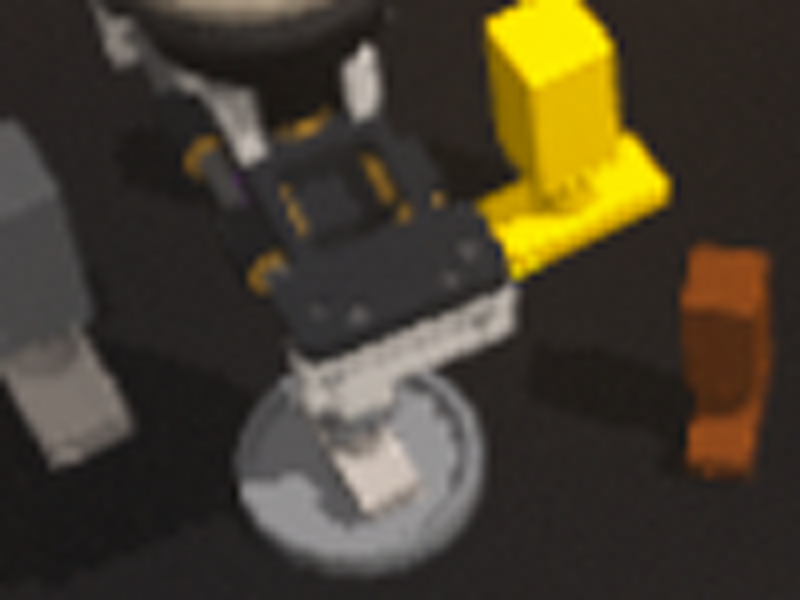

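>>> {"name": "play_rows", "arguments": {
  "dp": [
    [0, 0, 0.02],
    [0, 0, 0.02],
    [0, 0, 0]
  ],
  "rotation": [
    [0, 0, 0],
    [0, 0, 0],
    [0, 0, 0]
  ],
  "gripper": [0.7, 0.7, 0.7]
}}

```text
time_s: 18.35
tool_pos: [463.3, -213.5, 60.3]
orientation: [0.354, 0.935, 0.0, 0.0]
contact_force: [-4.7, 1.1, 17.5]
gripper_width: 25.6
```

```bash
python3 -c "
from h import *
go(463,-213.5,60.4)
"
```

```text
t 18.35 p [ 463.3 -213.5   60.3] yaw 48.56 tilt [0.0008 0.0002] F [-4.7  1.1 17.5] T [ 0.36  1.33 -0.  ] w 25.6
 q [-0.14  0.4   0.55  2.12 -0.32  0.7   1.46]
 shift shares [ 0.005 -0.003 -0.002]
 rot shares [ 0.0004  0.0003 -0.    ]
```

It made contact at 60.3 mm, as predicted for the boss. I'll ease off and release.

>>> {"name": "play_rows", "arguments": {
  "dp": [
    [0, 0, -0.015],
    [0, 0, 0],
    [0, 0, 0],
    [0, 0, 0],
    [0, 0, 0]
  ],
  "rotation": [
    [0, 0, 0],
    [0, 0, 0],
    [0, 0, 0],
    [0, 0, 0],
    [0, 0, 0]
  ],
  "gripper": [0.7, 0.4, 0.2, 0, 0]
}}

```text
time_s: 18.98
tool_pos: [463.0, -213.3, 60.2]
orientation: [0.354, 0.935, -0.0, 0.0]
contact_force: [0.6, 0.4, 0.6]
gripper_width: 46.8
```

>>> {"name": "play_rows", "arguments": {
  "dp": [
    [0, 0, -0.2],
    [0, 0, -0.5],
    [0, 0, -1],
    [0, 0, -1],
    [0, 0, -0.2]
  ],
  "rotation": [
    [0, 0, 0],
    [0, 0, 0],
    [0, 0, 0],
    [0, 0, 0],
    [0, 0, 0]
  ],
  "gripper": [0, 0, 0, 0, 0]
}}

```text
time_s: 19.6
tool_pos: [464.2, -213.9, 208.6]
orientation: [0.354, 0.935, 0.001, 0.002]
contact_force: [0.7, 1.0, -0.1]
gripper_width: 47.1
```

>>> {"name": "play_rows", "arguments": {
  "dp": [
    [0.5, 0.9, 0],
    [0.5, 0.9, 0],
    [0.5, 0.9, 0],
    [0.5, 0.9, 0],
    [0, 0, 0]
  ],
  "rotation": [
    [0, 0, 0],
    [0, 0, 0],
    [0, 0, 0],
    [0, 0, 0],
    [0, 0, 0]
  ],
  "gripper": [0, 0, 0, 0, 0]
}}

```text
time_s: 20.23
tool_pos: [507.3, -8.4, 204.7]
orientation: [0.351, 0.936, -0.0, -0.0]
contact_force: [0.3, -1.5, -0.2]
gripper_width: 47.0
```

```bash
python3 -c "
from h import *
go()
im=ctrl.grab_frame('scene')[...,::-1]; cv2.imwrite('pics/sF.png',im); crop('scene','pics/sFc.png',(205,145),66,50,12,im)
im=ctrl.grab_frame('top')[...,::-1]; cv2.imwrite('pics/tF.png',im)
"
```

```text
t 20.23 p [507.3  -8.4 204.7] yaw 48.9 tilt [-0.0009  0.0002] F [ 0.3 -1.5 -0.2] T [-0.13 -0.01  0.05] w 47.0
 q [-0.57  0.16  0.52  2.   -0.09  1.01  0.84]
 shift shares [0. 0. 0.]
 rot shares [-0.0003 -0.0005 -0.    ]
pics/sFc.png origin 172 120 scale 12
```

View pics/sFc.png

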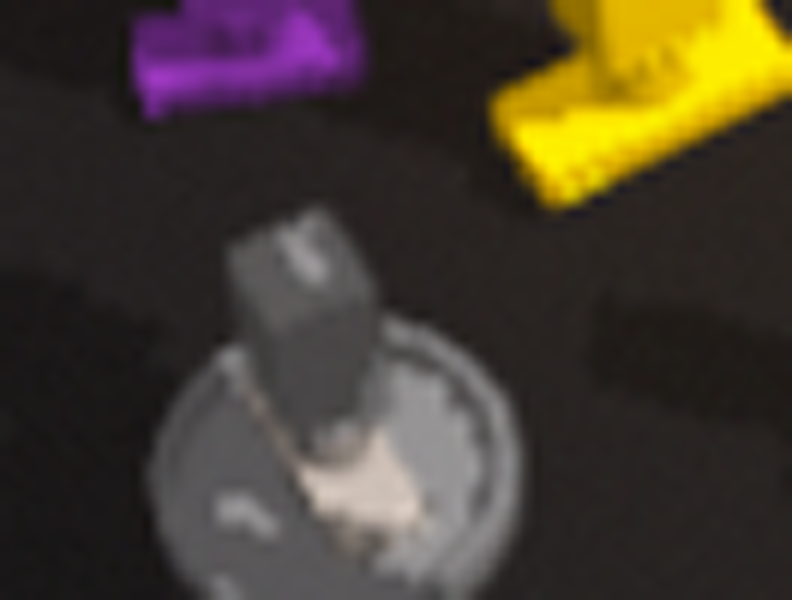

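View pics/sF.png

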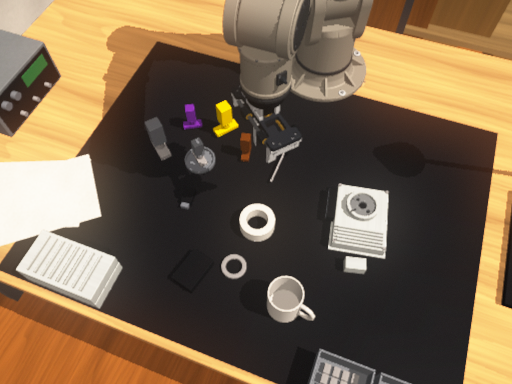

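View pics/tF.png

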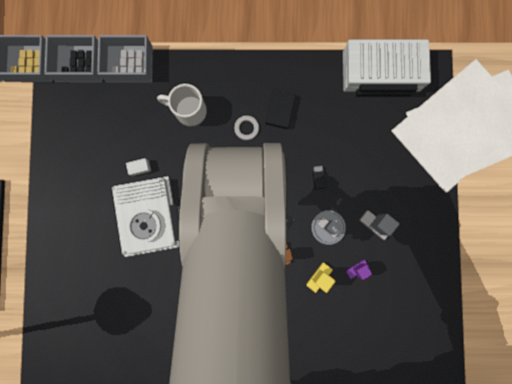

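```bash
python3 - <<'E'
from h import *
t=cv2.imread('pics/tF.png')
a=lambda i,u,v:cv2.resize(i[v:v+50,u:u+66],None,fx=6,fy=6,interpolation=cv2.INTER_CUBIC)
cv2.imwrite('pics/cF.png',np.hstack([a(t,297,203),a(t,113,200)]))
# predicted upright top-face corners at jaw yaw 48.6, centre 463,-213.5
e=np.radians(48.6);q=[[463+a*np.cos(e)-b*np.sin(e),-213.5+a*np.sin(e)+b*np.cos(e),90] for a,b in((13,13),(13,-13),(-13,-13),(-13,13))]
print(((proj('top',q)-[297,203]+.5)*6).round()); print(((proj('scene',q)-[172,120]+.5)*12).round())
E
```

```text
[[175. 151.]
 [218. 100.]
 [269. 145.]
 [226. 195.]]
[[369. 284.]
 [260. 329.]
 [212. 244.]
 [321. 199.]]
```

View pics/cF.png

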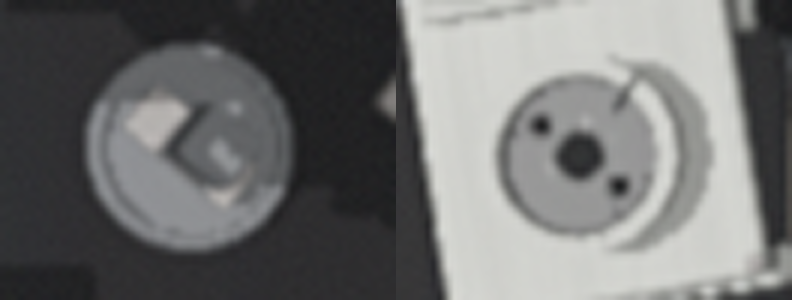

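The left crop shows the spanner upright on the boss, with its top-face corners within about 1.5 px of where an upright one should be. In the right crop the ring and collar ticks form one straight line at (627,90).

```bash
python3 -c "
from cell import ctrl
print(ctrl.close_job())"
```

```text
the job is handed in; nothing more can be done
None
```

The ring is home at its stop and the spanner stands upright in its stand again. I handed the job in at about 20 s of the 67 s.

- **What I did:** I took the small grey spanner from the stand and set its pins fully into the ring. The first bite turned it about 67°. I then let go with the spanner standing in the holes, turned the hand back 90°, took a fresh hold and turned to the stop. After that I lifted it out and stood it on the boss.
- **Ring:** The twist rose to 1.3 N m at the stop. With the spanner out, both cameras show the ring and collar ticks in one line; the scene camera measured them 1.5° apart, within measuring error.
- **Half-way point:** I let go at about 1.3–1.4 rad by the tick, which is close to half-way but not an exact reading.
- **Spanner:** Contact came at the expected height, and its top-face corners lie within about 1.5 px of where an upright spanner's should be.
- **Other things:** Those I could see look unmoved in the final pictures. The arm hid the tape and most of the screwdriver from the top camera and part of the screwdriver from the scene camera. The largest force reading between moves was about 19 N.
- **Disagreements:** The two cameras differed by about 2.5 mm in y on the port's centre. I used a point between them, and the pins went in without a catch.

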